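# Air the washed canister and latch it

### The arm

A 6-joint arm with a two-finger parallel gripper is mounted at the origin on the work surface. World frame = base frame: x ahead of the robot, y to its left, z up, the work surface at z = 0. Lengths are in mm, angles in rad, forces in N, time in s.
With the tool pointing down it reaches from about 275 to 1000 mm from the base axis. Payload 8.4 kg.
Tool frame: the origin (TCP) lies at the very end of the fingers, on their centre line; the grasp point (between the pads) lies 19 mm behind it; z points along the fingers, y is the direction in which the jaws open and shut (so a half turn about z gives the same grasp; the last joint's range is limited). The gripper opens to 85 mm and grips with 20 to 120 N. Pads are 22 mm wide; open, the fingers measure 114 mm over their backs; the gripper's body (76 mm by 85 mm) begins 54 mm behind the grasp point. The pads swing forward as they close: fully open they stand 13 mm farther back than shut.
Start: joints at [1.249, 0.353, 1.633, -0, 1.155, -0.002], TCP at [196.484, 593.314, 231.281] pointing down, gripper open.
Joint ranges: [-2.63, 2.63], [-0.92, 2.1], [0.06, 2.66], [-1.3, 4.44], [0, 2.69], [-3.02, 3.02]. Speed limits (rad/s): [2.22, 2.22, 2.79, 3.14, 3.14, 3.14].

### API

Orientations are given as [roll, pitch, yaw] about the fixed x, y, z axes, in that order (R = Rz(yaw) Ry(pitch) Rx(roll)).
In Python, from rig import r gives the robot as it stands.
- The arm moves only by the tool jog_arm, never from a script. Its argument "increments" is text: rows parted by semicolons, each of 7 numbers parted by spaces: the shift along the tool's x, y, z in cm, then the turn, a rotation vector about the tool's x, y, z in rad, then the opening, from -1 (shut) to 1 (fully open). A call has exactly 8 rows; each row shifts and turns the commanded pose from where the row before left it, along the tool's axes as they then stand; what a row does not reach is not made up. A row lasts 1/10 s, in which the tool goes at most 50 mm and 8.59 degrees, less where a joint would pass 70% of its speed; a pose out of reach is approached as far as the arm can. A call with a gripper value outside its range is refused whole. The fingers move at their own pace and stop on an object; "squeeze" is the grip in N (left out, the last holds). Time passes only in rows, so rows that do not move let the fingers close, or fill a call up. It gives the time, the measured TCP pose, the force and the opening at its end, in the units of the state.
- r.sense(): the state, without advancing time (a new reading comes with each control period).
- r.grab_frame(name): name is "side" or "top"; returns the picture (480x640x3 uint8, red, green, blue); there is no depth.
- r.camera_info(name): a dict with "K" (3x3 intrinsics, pixels), "dist_coeffs" ([k1, k2, p1, p2, k3] as OpenCV has them; the pictures are not rectified), "rvec" (rotation vector, rad) and "tvec" (3), from world to camera coordinates, as OpenCV has them. Camera axes: x right, y down, z forward; pixel columns grow to the right and rows downward; lengths in mm; the calibration is good to about 2 mm. A picture is of the moment at which its call begins. camera_info takes no time and is no camera call.
- r.sign_off(): hands the job in, once; it reports no verdict.
The state is a dict: "clock": time; "qpos": joint angles; "qvel": joint speeds; "joint_efforts": joint torques, N m; "eef_pos": TCP position; "tcp_rot": TCP orientation; "contact_force": force on the tool from outside, world axes, zero at the start; "wrist_torque": the same for the moment, N m; "opening": opening from 0.0 (shut) to 1.0 (fully open).
Only numpy, scipy, OpenCV 4.12 (cv2) and the standard library are available. Lean on these libraries where they do the work, as an engineer would, in place of code of your own. Each camera call takes 0.05 s, during which the arm holds its last target.

### The job

The taller of the two clear canisters has just been washed: with your fingertips press the flat paddle of its front lever right down so that the linked lid stands wide open, keep it open for three seconds to air it, then let the paddle come back up slowly, so that the lid eases shut and does not slam. Then press the flip latch on top of that lid down flat. Only press: do not put a finger on the lid or its latch while the lid is open, do not open the shorter canister, and lift or shift nothing else on the shelf.

Things in the scene. Friction and masses are not known exactly. Their poses are not given: they have to be found in the camera images.
- tall: The taller canister, screwed to the shelf: clear acrylic box 130 x 130 mm, 190 mm high (202 mm with the light wooden lid), origin at the centre of its underside, z up. Its own -x side is the front, where the lever's paddle sticks out; the lid's hinge is at its +x side.
- tall_paddle (a point): Centre of the top face of the tall canister's steel paddle, where to press. The paddle is 60 mm wide (canister's y), 36 mm deep (x), 8 mm thick; at rest it lies 135 mm in front of the canister's centre, 188 mm above the shelf, level. Pressing takes it 55 mm down, almost straight (2 mm sideways), to a stop, against a spring: about 4 N at first, 6 N at the stop. It follows the finger back up; let go, it springs back at once and the lid slams.
- tall_lever (a joint): Tall canister's lever angle, rad: 0 at rest, 0.42 pressed to the stop. It turns about the canister's y axis, on a pivot 160 mm above the shelf above the canister's centre. A bar 10 mm thick runs behind the paddle and on along both outer sides, 78 mm from the middle.
- tall_lid (a joint): Tall canister's lid angle, rad: 0 shut, 1.09 wide open. Always 2.6 times the lever angle. The lid is a light wooden panel 135 x 138 x 10 mm, hinged along the top of the canister's +x side; its front edge swings up and back, away from the paddle. Eased shut means closing slower than 3 rad/s all the way; taking about two seconds over it is ample.
- tall_lid_front (a point): Middle of the front top edge of the tall canister's lid, 202 mm above the shelf when shut.
- tall_latch (a joint): Flip latch angle, rad: 0 flat on the lid (latched), starts standing up at 0.45 to 0.75 and stays where it is left (stiff hinge, about 1 N pressed at its tip).
- tall_latch_hinge (a point): Middle of the flip latch's hinge axis, on the lid's top, 16 mm behind the lid's front edge, 206 mm above the shelf with the lid shut.
- tall_latch_tip (a point): Free end of the flip latch, a steel flap 55 mm long, 30 mm wide, 5 mm thick. It leans back, towards the lid's hinge (canister's +x), and folds down that way when it is pressed from above near its tip (let the finger move back a little with it, or it may stick); flat, its top is 209 mm above the shelf.
- short: The shorter canister, screwed to the shelf: same make and footprint, 120 mm high, latch already flat, paddle at 118 mm; leave alone. Origin at the centre of its underside.
- short_lid (a joint): Lid angle of the shorter canister, rad, 0 shut; keep shut.
- popper: Bystander: aluminium stovetop popper, 220 mm across, 180 mm tall plus a crank on top; origin at the centre of its underside; loose.
- bowls: Bystander: three nested stainless bowls, 196 mm across, 106 mm high together; origin at the centre of its underside; loose.
- scoop: Bystander: blue silicone scoop, cup 72 mm across, 34 mm high, its flat handle runs 150 mm towards its own -x; origin at the centre of its underside (of its cup); loose.
- shaker: Bystander: steel salt shaker, 44 mm across, 92 mm tall; origin at the centre of its underside; loose.
- oil: Bystander: amber oil bottle, 60 mm across, 210 mm tall; origin at the centre of its underside; loose.
- cup: Bystander: white egg cup, 64 mm across, 70 mm tall; origin at the centre of its underside; loose.

How it is judged (in metres and radians):
On the way, in this order (a step that is already met when the one before it is completed fails the run):
1. the tall canister's lid is held wide open (over 0.95 rad) for 2.5 s (value of joint tall_lid above 0.95 rad), for 2.5 s.
2. the lid is shut again (value of joint tall_lid below 0.04 rad and value of joint tall_lever below 0.02 rad), for 0.2 s.
3. the flip latch is pressed flat (value of joint tall_latch below 0.08 rad), for 0.2 s.
At the end, for the whole second after the job is handed in: The tall canister's lid is shut (under 0.04 rad), its lever back up (under 0.02 rad), its flip latch flat (under 0.08 rad), the shorter canister shut, and no bystander more than 25 mm from where it stood (all of step 2 and value of joint tall_latch below 0.08 rad and value of joint short_lid below 0.05 rad and distance of each of popper, bowls, scoop, shaker, oil, cup from where it was at the start of the episode below 0.025 m); the robot touches nothing.
It fails at once if the lid slams: it closes faster than 3 rad/s (velocity of joint tall_lid below -3 rad/s).
It fails at once if a finger is on the lid or its latch while the lid is open (value of joint tall_lid above 0.12 rad and contact force between the fingers and tall_lid above 0.5 N).
It fails at once if the latch is folded down while the lid is open (value of joint tall_lid above 0.12 rad and value of joint tall_latch below 0.25 rad).
It fails at once if the shorter canister is opened (value of joint short_lid above 0.2 rad).
It fails at once if a bystander is lifted, carried or shoved (over 25 mm) (distance of any of popper, bowls, scoop, shaker, oil, cup from where it was at the start of the episode above 0.025 m).
It also fails if it takes over 51 s, if anything falls off the work surface, if the arm or the gripper's body presses on something with over 40 N, if the wrist force passes 120 N, or if a joint passes its speed limit or range.

## Working session

There is one attempt and no reset: what is moved stays moved. The work goes in short steps, Python scripts to look and compute and a tool call to move; the robot and the scene stay as the last step left them, time stands still between calls to the robot, and variables do not carry over. Pictures are saved under pics/ and viewed, and the job is handed in when it is done.

Besides the shell and the picture viewer there is one more tool, called after ">>>" as a command line: name --argument value ..., lists and objects as JSON in quotes. jog_arm: Moves the arm, as the interface text tells. Its arguments: {"type":"object","properties":{"increments":{"type":"string"},"squeeze":{"type":"number"}},"required":["increments"]}

```bash
mkdir -p pics; ls; python3 - <<'E'
from rig import r
import cv2
for n in("side","top"):
    cv2.imwrite(f"pics/{n}0.png",cv2.cvtColor(r.grab_frame(n),cv2.COLOR_RGB2BGR))
    print(r.camera_info(n))
print(r.sense())
E
```

```text
pics
{'K': array([[582.17369437,   0.        , 318.20940841],
       [  0.        , 582.17369437, 240.88393169],
       [  0.        ,   0.        ,   1.        ]]), 'dist_coeffs': array([-0.1501665,  0.       ,  0.       ,  0.       ,  0.       ]), 'rvec': array([ 0.35158517, -2.70055922,  1.33321765]), 'tvec': array([ 590.96590662,  228.62370724, 1498.74605793])}
{'K': array([[441.78285575,   0.        , 314.18919435],
       [  0.        , 441.78285575, 241.23909071],
       [  0.        ,   0.        ,   1.        ]]), 'dist_coeffs': array([0.02018605, 0.        , 0.        , 0.        , 0.        ]), 'rvec': array([ 2.12356461, -2.15715435,  0.14802792]), 'tvec': array([-8.53612257e-02,  6.38740508e+02,  1.18990625e+03])}
{'clock': 0.1, 'qpos': array([ 1.24857913e+00,  3.53594596e-01,  1.63405929e+00, -1.13745593e-05,
        1.15520892e+00, -2.40782188e-03]), 'qvel': array([-0.00123616, -0.0010912 , -0.00275247,  0.00051447,  0.0003813 ,
       -0.00225826]), 'joint_efforts': array([-1.24729202e-03, -6.06352901e+01, -3.42818177e+01, -1.20009304e-04,
        3.86821164e-03, -5.52002177e-05]), 'eef_pos': array([196.36246893, 592.89791114, 230.62714933]), 'tcp_rot': array([-3.14032248e+00,  7.34217355e-06,  2.82178789e+00]), 'contact_force': array([-0.22086269,  0.12216393, -0.67369549]), 'wrist_torque': array([-0.0023754 , -0.0401636 ,  0.00222108]), 'opening': 0.9998012806769655}
```

View pics/side0.png

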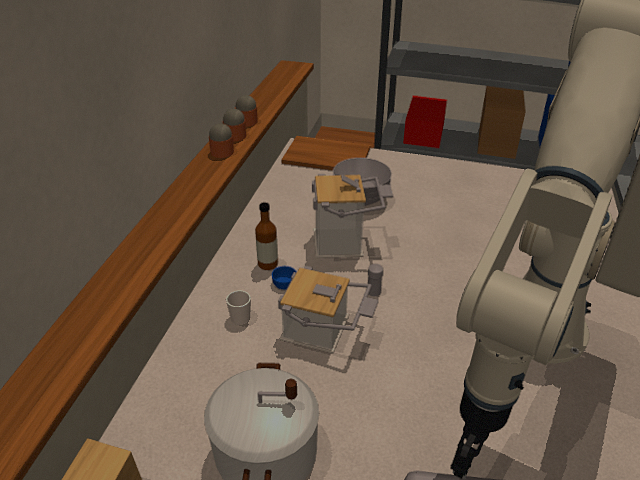

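View pics/top0.png

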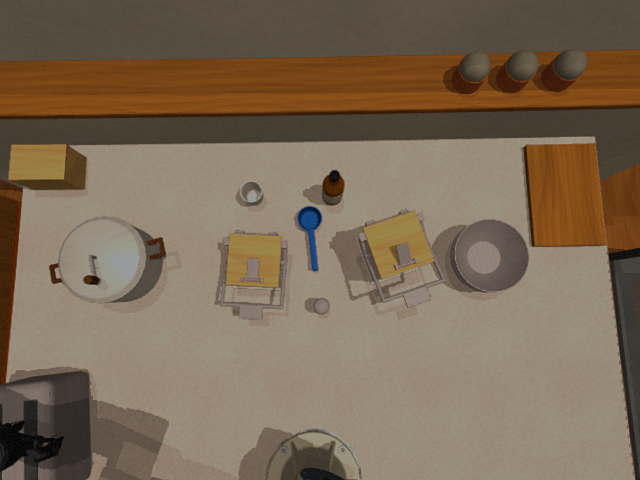

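The tall canister is the far one in the side view (lid around 340,188). In the top view it is the right-hand one, with its lid around (398,245) and its paddle around (416,297), next to the bowls. I'll zoom in.

```bash
python3 - <<'E'
import cv2
t=cv2.imread("pics/top0.png"); s=cv2.imread("pics/side0.png")
cv2.imwrite("pics/topz.png",cv2.resize(t[200:315,345:465],None,fx=5,fy=5,interpolation=cv2.INTER_CUBIC))
cv2.imwrite("pics/sidez.png",cv2.resize(s[160:260,300:400],None,fx=6,fy=6,interpolation=cv2.INTER_CUBIC))
E
```

```text
(no output)
```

View pics/topz.png

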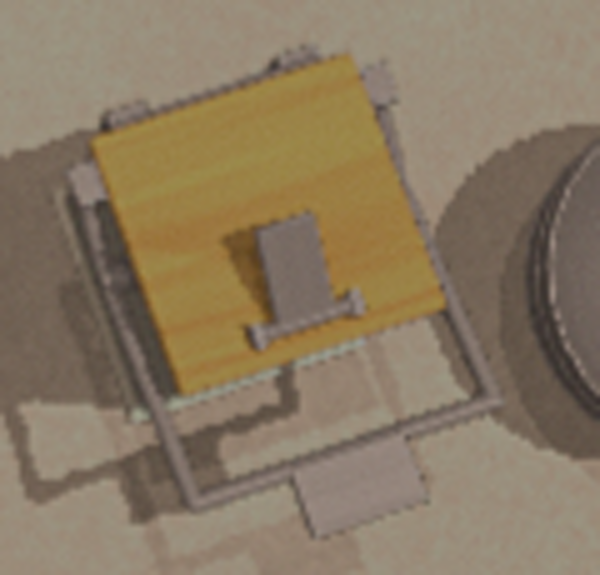

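View pics/sidez.png

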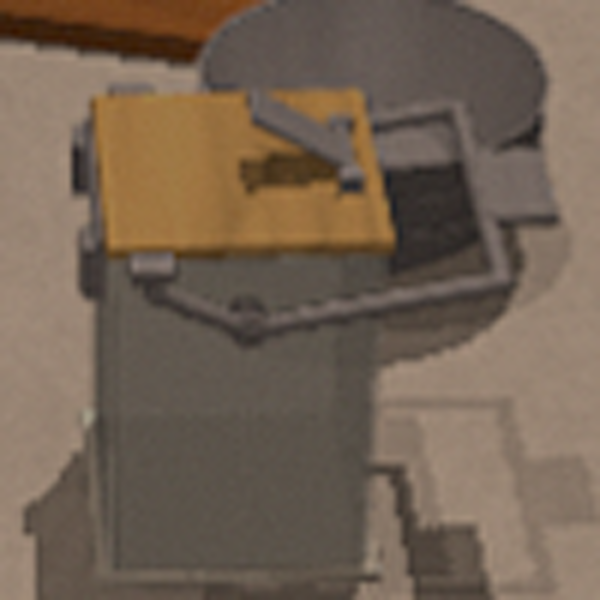

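Top view, full-image pixels: the lid corners are near (363,228), (415,211), (434,261) and (381,279). The paddle spans about (404,294) to (431,307), and the latch hinge about (397,267) to (416,260). Next I cast rays onto the known heights.

```bash
cat > h.py <<'E'
import numpy as np, cv2
from rig import r
def ray(n,uv):
    c=r.camera_info(n); R=cv2.Rodrigues(np.array(c['rvec']))[0]; t=np.array(c['tvec'])
    p=cv2.undistortPoints(np.array(uv,float).reshape(-1,1,2),c['K'],c['dist_coeffs']).reshape(-1,2)
    d=np.c_[p,np.ones(len(p))]@R
    return -R.T@t,d
def onz(n,uv,z):
    o,d=ray(n,uv); return o+d*((z-o[2])/d[:,2])[:,None]
def proj(n,P):
    c=r.camera_info(n); return cv2.projectPoints(np.array(P,float).reshape(-1,1,3),c['rvec'],c['tvec'],c['K'],c['dist_coeffs'])[0].reshape(-1,2)
E
python3 - <<'E'
from h import *
np.set_printoptions(precision=1,suppress=True)
t=cv2.imread("pics/top0.png"); hsv=cv2.cvtColor(t,cv2.COLOR_BGR2HSV)
m=cv2.inRange(hsv,(14,110,80),(32,255,255)); m[:,:345]=0;m[:,465:]=0;m[:200]=0;m[315:]=0
cs,_=cv2.findContours(m,0,2); c=max(cs,key=cv2.contourArea); b=cv2.boxPoints(cv2.minAreaRect(c)); print(b)
Z=lambda a:np.array(a)/5+[345,200]-.4
B=onz("top",b,202); print("lid",B,B.mean(0),np.linalg.norm(np.roll(B,-1,0)-B,axis=1))
for i in range(4):
    e=B[(i+1)%4]-B[i]; print(np.arctan2(e[1],e[0]))
L=onz("top",Z([(92,142),(350,55),(447,303),(182,395)]),202);print("manual lid",L,L.mean(0))
P=onz("top",Z([(293,472),(405,437),(430,497),(315,537)]),188);print("pad",P,P.mean(0))
H=onz("top",Z([(258,337),(355,300)]),208);print("hinge",H,H.mean(0))
o,d=ray("top",Z([(288,218)]));o2,d2=ray("side",[[(255)/6+300,100/6+160]])
A=np.c_[d[0],-d2[0]];s=np.linalg.lstsq(A,o2-o,rcond=None)[0];print("tip",o+s[0]*d[0],o2+s[1]*d2[0])
E
```

```text
[[361.8 227.1]
 [415.9 208.4]
 [434.  261. ]
 [379.9 279.6]]
lid [[ 648.8 -128.8  202. ]
 [ 693.2 -263.3  202. ]
 [ 562.6 -300.6  202. ]
 [ 519.6 -168.4  202. ]] [ 606.1 -215.3  202. ] [141.6 135.8 139.  135.2]
-1.2518445648038365
-2.8633320588603195
1.8858644512216676
0.29726815620480573
manual lid [[ 646.5 -131.6  202. ]
 [ 687.8 -259.8  202. ]
 [ 564.5 -300.6  202. ]
 [ 522.  -171.1  202. ]] [ 605.2 -215.8  202. ]
pad [[ 484.7 -225.4  188. ]
 [ 500.8 -280.4  188. ]
 [ 471.8 -290.9  188. ]
 [ 453.4 -234.5  188. ]] [ 477.7 -257.8  188. ]
hinge [[ 548.9 -207.7  208. ]
 [ 566.  -255.   208. ]] [ 557.4 -231.4  208. ]
tip [ 602.6 -219.4  235.5] [ 598.7 -219.9  235.1]
```

The estimates agree: centre about (606,-215), yaw about 0.305, paddle about (477,-257). The paddle and latch hinge seen directly in the image match the model. I'll lift, close the fingers, and travel over.

>>> jog_arm --increments "0 0 -2 0 0 0 -1; 0 0 -2 0 0 0 -1; 0 0 -2 0 0 0 -1; 0 0 -2 0 0 0 -1; -2.2 -3 0 0 0 0 -1; -2.2 -3 0 0 0 0 -1; -2.2 -3 0 0 0 0 -1; -2.2 -3 0 0 0 0 -1" --squeeze 40

```text
clock: 0.9
eef_pos: [242.4, 450.2, 310.9]
tcp_rot: [-3.141, -0.0, 2.822]
contact_force: [1.3, 0.1, -0.2]
opening: -0.006
```

>>> jog_arm --increments "-2.2 -3 0 0 0 0 -1; -2.2 -3 0 0 0 0 -1; -2.2 -3 0 0 0 0 -1; -2.2 -3 0 0 0 0 -1; -2.2 -3 0 0 0 0 -1; -2.2 -3 0 0 0 0 -1; -2.2 -3 0 0 0 0 -1; -2.2 -3 0 0 0 0 -1"

```text
clock: 1.7
eef_pos: [333.9, 167.1, 311.2]
tcp_rot: [3.142, 0.0, 2.822]
contact_force: [0.1, 0.9, -0.1]
opening: -0.002
```

>>> jog_arm --increments "-2.2 -3 0 0 0 0 -1; -2.2 -3 0 0 0 0 -1; -2.2 -3 0 0 0 0 -1; -2.2 -3 0 0 0 0 -1; -2.2 -3 0 0 0 0 -1; -2.2 -3 0 0 0 0 -1; -2.2 -3 0 0 0 0 -1; -2.2 -3 0 0 0 0 -1"

```text
clock: 2.5
eef_pos: [425.5, -116.2, 311.1]
tcp_rot: [3.141, -0.0, 2.821]
contact_force: [1.0, 0.4, -0.2]
opening: 0.0
```

>>> jog_arm --increments "0 0 0 0 0 0.12 -1; 0 0 0 0 0 0.12 -1; 0 0 0 0 0 0.12 -1; 0 0 0 0 0 0.12 -1; 0 0 0 0 0 0.12 -1; 0 0 0 0 0 0.12 -1; 0 0 0 0 0 0.12 -1; 0 0 0 0 0 0.12 -1"

```text
clock: 3.3
eef_pos: [425.3, -114.5, 311.0]
tcp_rot: [-3.141, -0.0, 1.857]
contact_force: [0.5, -0.0, 0.7]
opening: 0.002
```

>>> jog_arm --increments "0 0 0 0 0 0.12 -1; 0 0 0 0 0 0.12 -1; 0 0 0 0 0 0.12 -1; 0 0 0 0 0 0.12 -1; 0 0 0 0 0 0.12 -1; 0 0 0 0 0 0.12 -1; 0 0 0 0 0 0.12 -1; 0 0 0 0 0 0.12 -1"

```text
clock: 4.1
eef_pos: [425.3, -114.5, 311.0]
tcp_rot: [-3.141, 0.0, 0.897]
contact_force: [0.3, -0.2, -0.1]
opening: -0.004
```

>>> jog_arm --increments "0 0 0 0 0 0.12 -1; 0 0 0 0 0 0.12 -1; 0 0 0 0 0 0.12 -1; 0 0 0 0 0 0.12 -1; 0 0 0 0 0 0.112 -1; 0 4 0 0 0 0 -1; 0 4 0 0 0 0 -1; 0 3 0 0 0 0 -1"

```text
clock: 4.9
eef_pos: [459.5, -221.0, 311.2]
tcp_rot: [3.141, 0.0, 0.31]
contact_force: [0.2, -0.1, 0.6]
opening: -0.001
```

>>> jog_arm --increments "0.5 4 0 0 0 0 -1; 0 0 1 0 0 0 -1; 0 0 2 0 0 0 -1; 0 0 2 0 0 0 -1; 0 0 2 0 0 0 -1; 0 0 1 0 0 0 -1; 0 0 0 0 0 0 -1; 0 0 0 0 0 0 -1"

```text
clock: 5.7
eef_pos: [476.2, -255.8, 231.7]
tcp_rot: [3.141, -0.0, 0.31]
contact_force: [-0.3, -0.1, -0.1]
opening: 0.002
```

```bash
python3 - <<'E'
from h import *
s=r.sense();print(s['eef_pos'],s['tcp_rot'])
for n,(a,b,c,d) in dict(side=(120,280,280,440),top=(190,330,340,480)).items():
    im=cv2.cvtColor(r.grab_frame(n),cv2.COLOR_RGB2BGR)
    cv2.imwrite(f"pics/{n}1.png",cv2.resize(im[a:b,c:d],None,fx=3.7,fy=3.7))
E
```

```text
[ 476.20293911 -255.80328842  231.73250283] [ 3.14148004e+00 -1.43050178e-04  3.09971590e-01]
```

View pics/side1.png

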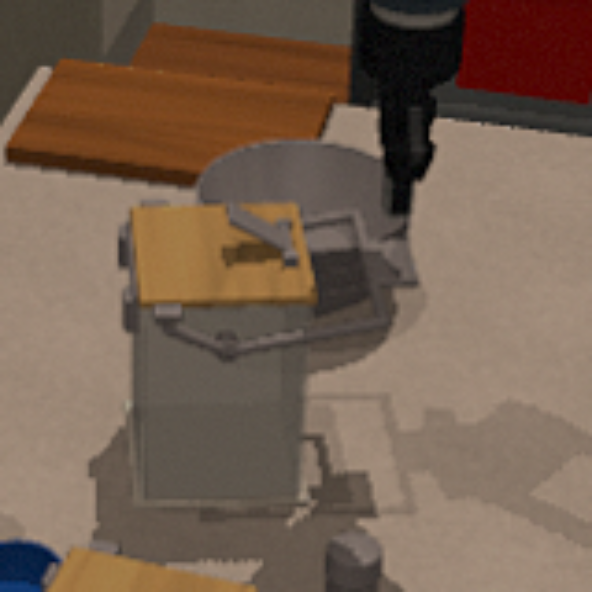

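View pics/top1.png

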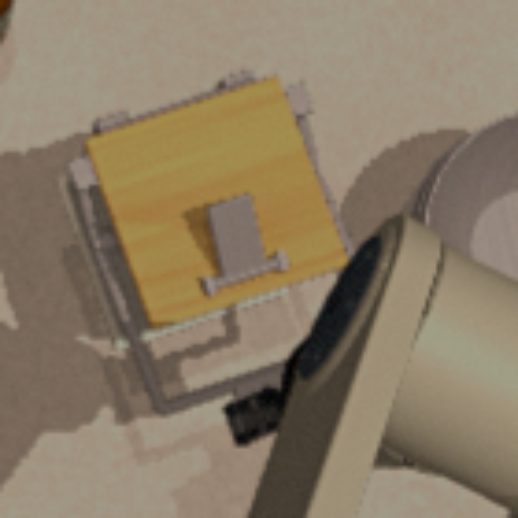

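```bash
python3 - <<'E'
from h import *
a=[r.grab_frame("side"),r.grab_frame("top")]
cv2.imwrite("pics/both2.png",cv2.cvtColor(np.hstack([cv2.resize(a[0][:300,240:],(400,300)),cv2.resize(a[1][180:,240:],(400,300))]),cv2.COLOR_RGB2BGR))
E
```

```text
(no output)
```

View pics/both2.png

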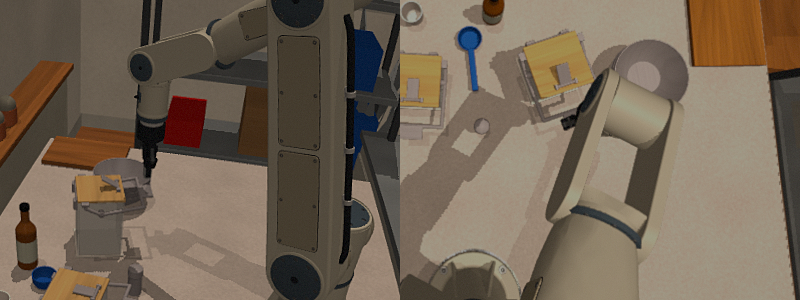

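The full view shows the arm well clear of the lid's swing, with the fingertip directly over the paddle. I'll descend and press.

>>> jog_arm --increments "0 0 1 0 0 0 -1; 0 0 1 0 0 0 -1; 0 0 1 0 0 0 -1; 0 0 0.7 0 0 0 -1; 0 0 0.4 0 0 0 -1; 0 0 0.4 0 0 0 -1; 0 0 0.4 0 0 0 -1; 0 0 0.3 0 0 0 -1"

```text
clock: 6.7
eef_pos: [475.8, -256.1, 179.3]
tcp_rot: [3.141, 0.0, 0.31]
contact_force: [-4.5, -1.1, 4.1]
opening: 0.005
```

>>> jog_arm --increments "0 0 0.5 0 0 0 -1; 0 0 0.5 0 0 0 -1; 0 0 0.5 0 0 0 -1; 0 0 0.5 0 0 0 -1; 0 0 0.5 0 0 0 -1; 0 0 0.5 0 0 0 -1; 0 0 0.3 0 0 0 -1; 0 0 0.2 0 0 0 -1"

```text
clock: 7.5
eef_pos: [476.4, -256.1, 144.4]
tcp_rot: [3.141, -0.001, 0.31]
contact_force: [-1.8, -0.5, 5.0]
opening: 0.001
```

>>> jog_arm --increments "0 0 0.2 0 0 0 -1; 0 0 0.2 0 0 0 -1; 0 0 0.1 0 0 0 -1; 0 0 0.1 0 0 0 -1; 0 0 0 0 0 0 -1; 0 0 0 0 0 0 -1; 0 0 0 0 0 0 -1; 0 0 0 0 0 0 -1"

```text
clock: 8.3
eef_pos: [477.0, -255.9, 138.8]
tcp_rot: [3.141, -0.002, 0.31]
contact_force: [-0.5, 0.8, 4.9]
opening: 0.001
```

```bash
python3 - <<'E'
from h import *
im=cv2.cvtColor(r.grab_frame("side"),cv2.COLOR_RGB2BGR)
cv2.imwrite("pics/side3.png",cv2.resize(im[100:270,270:440],None,fx=3.5,fy=3.5))
E
```

```text
(no output)
```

View pics/side3.png

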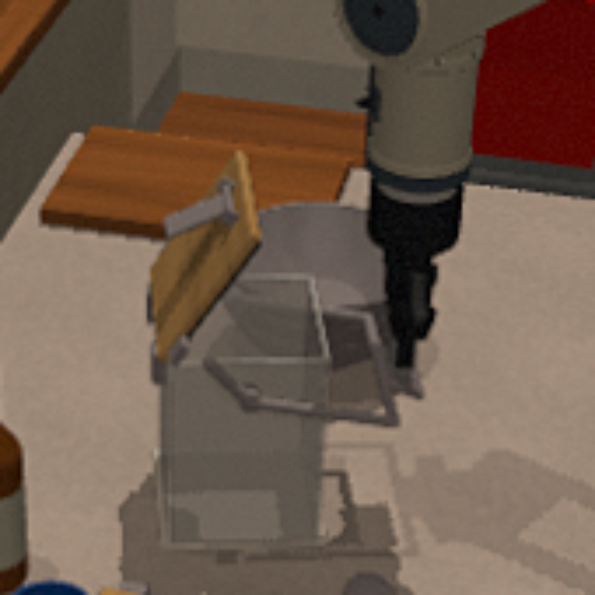

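The lid stands wide open and the force has not risen to a stop yet. I'll press on to the stop.

>>> jog_arm --increments "0 0 0.1 0 0 0 -1; 0 0 0.1 0 0 0 -1; 0 0 0.1 0 0 0 -1; 0 0 0 0 0 0 -1; 0 0 0 0 0 0 -1; 0 0 0 0 0 0 -1; 0 0 0 0 0 0 -1; 0 0 0 0 0 0 -1"

```text
clock: 9.15
eef_pos: [477.3, -256.0, 135.9]
tcp_rot: [3.14, -0.002, 0.31]
contact_force: [-0.1, 1.5, 5.5]
opening: -0.002
```

>>> jog_arm --increments "0 0 0.1 0 0 0 -1; 0 0 0.1 0 0 0 -1; 0 0 0 0 0 0 -1; 0 0 0 0 0 0 -1; 0 0 0 0 0 0 -1; 0 0 0 0 0 0 -1; 0 0 0 0 0 0 -1; 0 0 0 0 0 0 -1"

```text
clock: 9.95
eef_pos: [477.4, -256.0, 134.0]
tcp_rot: [3.14, -0.002, 0.31]
contact_force: [0.8, 0.8, 5.2]
opening: 0.002
```

```bash
python3 - <<'E'
from h import *
im=cv2.cvtColor(r.grab_frame("side"),cv2.COLOR_RGB2BGR)
s=r.sense();print(s['contact_force'],s['eef_pos'])
cv2.imwrite("pics/side4.png",cv2.resize(im[100:270,270:440],None,fx=3.5,fy=3.5,interpolation=cv2.INTER_CUBIC))
# predicted lid front corners for lid angles
C=np.array([606,-215,0]);y=.305
X=np.array([np.cos(y),np.sin(y),0]);Y=np.array([-np.sin(y),np.cos(y),0]);Zz=np.array([0,0,1.])
for a in (.9,1.0,1.09):
    for s in(-69,69):
        u=-X*np.cos(a)+Zz*np.sin(a);v=X*np.sin(a)+Zz*np.cos(a)
        P=C+X*66+Zz*192+u*133+v*10+Y*s
        print(a,s,(proj("side",P)-[270,100])*3.5)
E
```

```text
[0.33950206 1.57733189 5.81234184] [ 477.34638528 -256.03270355  133.95536591]
0.9 -69 [[249.93719854 155.41455359]]
0.9 69 [[264.58331159 241.17208496]]
1.0 -69 [[236.21029452 148.10930079]]
1.0 69 [[249.90458563 233.56870448]]
1.09 -69 [[223.09706553 142.61488098]]
1.09 69 [[235.86762993 227.85360416]]
```

View pics/side4.png

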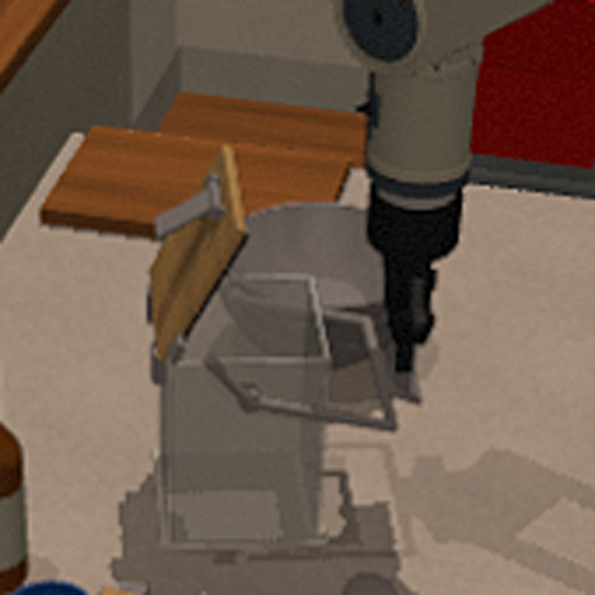

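The near front lid corner is at (245,232) in the crop, which reads as about 1.04 rad. I'll press 2 mm more, then hold for 3 s.

>>> jog_arm --increments "0 0 0.1 0 0 0 -1; 0 0 0.1 0 0 0 -1; 0 0 0 0 0 0 -1; 0 0 0 0 0 0 -1; 0 0 0 0 0 0 -1; 0 0 0 0 0 0 -1; 0 0 0 0 0 0 -1; 0 0 0 0 0 0 -1"

```text
clock: 10.8
eef_pos: [477.6, -256.1, 133.0]
tcp_rot: [3.14, -0.003, 0.31]
contact_force: [-2.1, 2.8, 16.9]
opening: -0.001
```

>>> jog_arm --increments "0 0 0 0 0 0 -1; 0 0 0 0 0 0 -1; 0 0 0 0 0 0 -1; 0 0 0 0 0 0 -1; 0 0 0 0 0 0 -1; 0 0 0 0 0 0 -1; 0 0 0 0 0 0 -1; 0 0 0 0 0 0 -1"

```text
clock: 11.6
eef_pos: [477.6, -256.1, 133.0]
tcp_rot: [3.14, -0.003, 0.309]
contact_force: [-2.0, 3.4, 16.5]
opening: 0.0
```

>>> jog_arm --increments "0 0 0 0 0 0 -1; 0 0 0 0 0 0 -1; 0 0 0 0 0 0 -1; 0 0 0 0 0 0 -1; 0 0 0 0 0 0 -1; 0 0 0 0 0 0 -1; 0 0 0 0 0 0 -1; 0 0 0 0 0 0 -1"

```text
clock: 12.4
eef_pos: [477.6, -256.1, 133.0]
tcp_rot: [3.14, -0.003, 0.31]
contact_force: [-2.1, 2.9, 17.4]
opening: -0.002
```

>>> jog_arm --increments "0 0 0 0 0 0 -1; 0 0 0 0 0 0 -1; 0 0 0 0 0 0 -1; 0 0 0 0 0 0 -1; 0 0 0 0 0 0 -1; 0 0 0 0 0 0 -1; 0 0 0 0 0 0 -1; 0 0 0 0 0 0 -1"

```text
clock: 13.2
eef_pos: [477.6, -256.1, 133.0]
tcp_rot: [3.14, -0.003, 0.31]
contact_force: [-2.4, 3.3, 16.3]
opening: -0.001
```

The stop is reached (force jumped to 17 N) and has been held. Now a slow release at 2.5 mm per row.

>>> jog_arm --increments "0 0 -0.1 0 0 0 -1; 0 0 -0.1 0 0 0 -1; 0 0 -0.2 0 0 0 -1; 0 0 -0.2 0 0 0 -1; 0 0 -0.2 0 0 0 -1; 0 0 -0.2 0 0 0 -1; 0 0 -0.2 0 0 0 -1; 0 0 -0.2 0 0 0 -1"

```text
clock: 14.0
eef_pos: [475.9, -256.3, 145.5]
tcp_rot: [3.141, 0.0, 0.31]
contact_force: [-3.9, -4.5, 4.1]
opening: 0.0
```

>>> jog_arm --increments "0 0 -0.25 0 0 0 -1; 0 0 -0.25 0 0 0 -1; 0 0 -0.25 0 0 0 -1; 0 0 -0.25 0 0 0 -1; 0 0 -0.25 0 0 0 -1; 0 0 -0.25 0 0 0 -1; 0 0 -0.25 0 0 0 -1; 0 0 -0.25 0 0 0 -1"

```text
clock: 14.8
eef_pos: [475.7, -256.0, 165.4]
tcp_rot: [-3.141, 0.001, 0.31]
contact_force: [-4.2, -3.2, 4.6]
opening: -0.0
```

>>> jog_arm --increments "0 0 -0.2 0 0 0 -1; 0 0 -0.2 0 0 0 -1; 0 0 -0.2 0 0 0 -1; 0 0 -0.2 0 0 0 -1; 0 0 -0.2 0 0 0 -1; 0 0 -0.2 0 0 0 -1; 0 0 -0.2 0 0 0 -1; 0 0 -0.2 0 0 0 -1"

```text
clock: 15.6
eef_pos: [476.9, -255.8, 181.6]
tcp_rot: [3.141, -0.002, 0.31]
contact_force: [3.4, 1.1, 3.7]
opening: -0.0
```

>>> jog_arm --increments "0 0 -0.2 0 0 0 -1; 0 0 -0.2 0 0 0 -1; 0 0 -0.2 0 0 0 -1; 0 0 -0.2 0 0 0 -1; 0 0 -0.2 0 0 0 -1; 0 0 -0.2 0 0 0 -1; 0 0 -0.2 0 0 0 -1; 0 0 -0.2 0 0 0 -1"

```text
clock: 16.4
eef_pos: [475.8, -255.9, 197.3]
tcp_rot: [-3.141, 0.0, 0.31]
contact_force: [-0.0, -0.2, -0.3]
opening: -0.005
```

The lever is released and contact is zero. I'll lift, move above the latch, then check.

>>> jog_arm --increments "0 0 -1.6 0 0 0 -1; 0 0 -2 0 0 0 -1; 0 0 -2 0 0 0 -1; 0 0 -1.4 0 0 0 -1; 3 0 0 0 0 0 -1; 3 0 0 0 0 0 -1; 3 0 0 0 0 0 -1; 3 0 0 0 0 0 -1"

```text
clock: 17.2
eef_pos: [591.2, -218.9, 267.3]
tcp_rot: [-3.142, 0.0, 0.31]
contact_force: [0.6, -0.5, 0.1]
opening: 0.001
```

```bash
python3 - <<'E'
from h import *
im=cv2.cvtColor(r.grab_frame("side"),cv2.COLOR_RGB2BGR)
s=r.sense();print(s['contact_force'],s['eef_pos'],proj("side",s['eef_pos']))
cv2.imwrite("pics/side5.png",cv2.resize(im[120:260,280:420],None,fx=4.2,fy=4.2,interpolation=cv2.INTER_CUBIC))
E
```

```text
[2.77002475 0.28266718 0.87785577] [ 595.15879053 -217.5610377   267.1420165 ] [[343.8957077  167.41776876]]
```

View pics/side5.png

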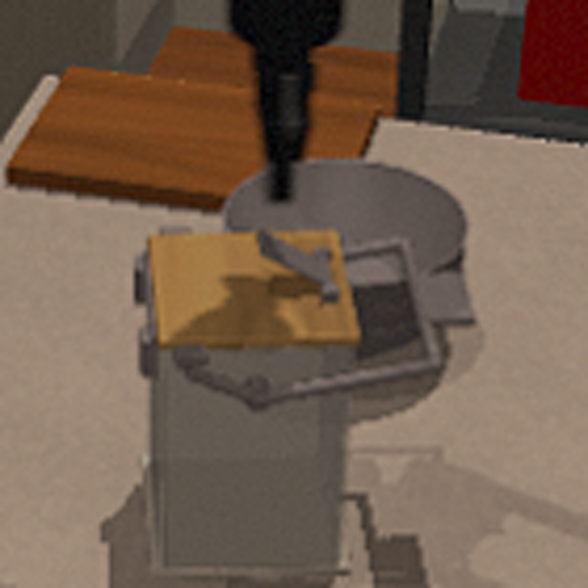

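The lid is shut and the latch still stands. The fingertip, at (280,197) in the crop, is above the latch tip end. I'll press the latch down, drifting back a little.

>>> jog_arm --increments "0 0 1 0 0 0 -1; 0 0 1 0 0 0 -1; 0 0 0.7 0 0 0 -1; 0 0 0.5 0 0 0 -1; 0.1 0 0.4 0 0 0 -1; 0.1 0 0.4 0 0 0 -1; 0.1 0 0.4 0 0 0 -1; 0.1 0 0.3 0 0 0 -1"

```text
clock: 18.05
eef_pos: [594.3, -218.2, 220.1]
tcp_rot: [3.141, -0.0, 0.31]
contact_force: [-0.2, 0.1, 1.3]
opening: -0.003
```

>>> jog_arm --increments "0.1 0 0.3 0 0 0 -1; 0.1 0 0.3 0 0 0 -1; 0.1 0 0.2 0 0 0 -1; 0.1 0 0.2 0 0 0 -1; 0 0 0.1 0 0 0 -1; 0 0 0 0 0 0 -1; 0 0 0 0 0 0 -1; 0 0 0 0 0 0 -1"

```text
clock: 18.85
eef_pos: [598.0, -216.9, 209.3]
tcp_rot: [3.142, -0.0, 0.31]
contact_force: [-1.1, -0.0, -0.0]
opening: 0.004
```

Next I press 0.5 mm at a time until the force shows it is flat.

>>> jog_arm --increments "0 0 0.05 0 0 0 -1; 0 0 0.05 0 0 0 -1; 0 0 0.05 0 0 0 -1; 0 0 0 0 0 0 -1; 0 0 0 0 0 0 -1; 0 0 0 0 0 0 -1; 0 0 0 0 0 0 -1; 0 0 0 0 0 0 -1"

```text
clock: 19.65
eef_pos: [598.0, -217.0, 208.0]
tcp_rot: [3.141, -0.0, 0.31]
contact_force: [-2.6, 0.4, 5.4]
opening: 0.0
```

>>> jog_arm --increments "0 0 0.1 0 0 0 -1; 0 0 0 0 0 0 -1; 0 0 0 0 0 0 -1; 0 0 0 0 0 0 -1; 0 0 -0.5 0 0 0 -1; 0 0 -1.5 0 0 0 -1; 0 0 -3 0 0 0 -1; 0 0 -3 0 0 0 -1"

```text
clock: 20.45
eef_pos: [597.7, -216.7, 287.9]
tcp_rot: [-3.141, 0.001, 0.31]
contact_force: [1.0, 0.1, 1.4]
opening: -0.001
```

>>> jog_arm --increments "-3 0 -1 0 0 0 -1; -4 0 0 0 0 0 -1; -4 0 0 0 0 0 -1; -4 0 0 0 0 0 -1; -4 0 0 0 0 0 -1; 0 0 0 0 0 0 -1; 0 0 0 0 0 0 -1; 0 0 0 0 0 0 -1"

```text
clock: 21.25
eef_pos: [418.0, -274.8, 297.3]
tcp_rot: [3.141, -0.001, 0.31]
contact_force: [-0.5, -0.3, -0.6]
opening: -0.001
```

```bash
python3 - <<'E'
from h import *
im=cv2.cvtColor(r.grab_frame("side"),cv2.COLOR_RGB2BGR)
t=cv2.cvtColor(r.grab_frame("top"),cv2.COLOR_RGB2BGR)
s=r.sense();print(s['clock'],s['contact_force'],s['eef_pos'])
cv2.imwrite("pics/side6.png",cv2.resize(im[140:260,280:420],None,fx=5,fy=5,interpolation=cv2.INTER_CUBIC))
cv2.imwrite("pics/top6.png",t)
d=cv2.absdiff(t,cv2.imread("pics/top0.png")).max(2); 
for n,(u,v) in dict(popper=(103,260),bowls=(490,257),scoop=(310,218),shaker=(321,305),oil=(333,188),cup=(251,193)).items(): print(n,d[v-15:v+15,u-15:u+15].mean())
E
```

```text
21.35 [-0.72248025  0.48739123  0.15947937] [ 418.02931972 -274.61421447  296.9096454 ]
popper 6.937777777777778
bowls 6.568888888888889
scoop 6.626666666666667
shaker 29.247777777777777
oil 6.236666666666666
cup 6.408888888888889
```

View pics/side6.png

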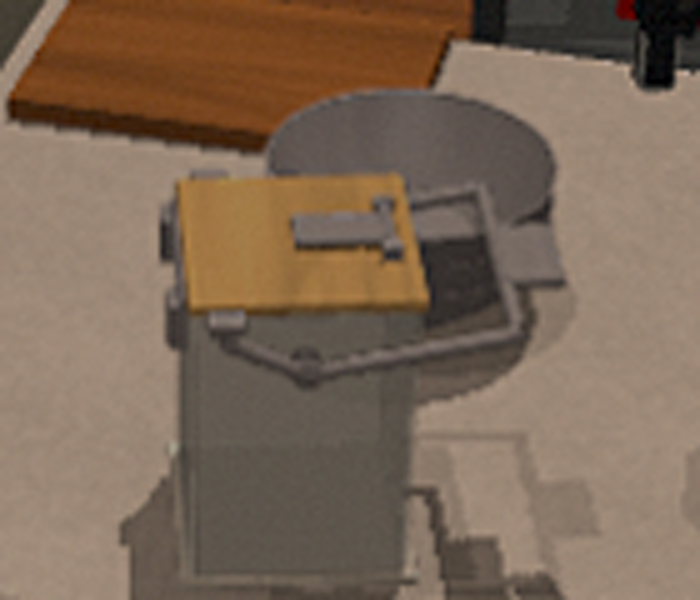

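View pics/top6.png

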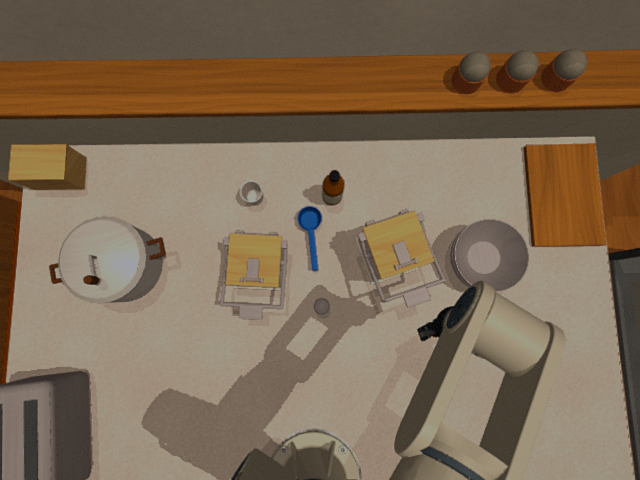

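The latch lies flat in the side crop (295–400, 230), the lid is shut and the paddle is level. In the top view every bystander is where it was. The shaker, still at (321,306), only has the arm's shadow on it.

```bash
python3 - <<'E'
from rig import r
print(r.sign_off())
E
```

```text
the job is handed in; nothing more can be done
None
```

The job is done and handed in; the interface gave no verdict.

- **Opening:** I pressed the tall canister's paddle to its stop. The force jumped from about 5.5 N to 17 N there. An image taken about 2 mm before the stop put the lid at about 1.04 rad. I held it at the stop for about 2.4 s. The lid was above 0.95 rad for over 3 s in all, going by images and fingertip height because the lid angle cannot be read directly.
- **Closing:** I let the paddle up at about 2 to 2.5 mm per 0.1 s, so the lid took nearly 3 s to close. The finger was still carrying about 4 N at 182 mm, shortly before the top.
- **Latch:** I pressed it down with the lid shut, moving back about 8 mm with it. The fingertip went to 208 mm or lower with at least 5 N; flat is 209 mm.

**Last checks:** The images show the lid shut, the lever level, the latch flat and the shorter canister shut. The arm is clear of everything, with contact force near zero. Comparing before and after images found no bystander moved. One check disagreed at first: the shaker's patch of the image had changed. That was only the arm's shadow, and the shaker itself is at the same pixel position. The robot's clock read about 21 s at hand-in.

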